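Line up the microscope lenses by height

TASK

Line up the four loose microscope lenses on the rack in order of height, one upright on the middle of each round rubber seat: the tallest on the seat next to the knobbed post, then step by step down to the shortest at the far end. Set each lens down gently, do not drop it, and leave the glass dish where it is.

Things in the scene. Friction and masses are not known exactly. Their poses are not given: they have to be found in the camera images.
- lens_62: Loose microscope lens, the tallest of the four: upright black cylinder, 40 mm in diameter and 62 mm tall, bright rings, dark glass on top; 55 to 310 g. Origin: centre of its underside, z axis up along the cylinder. Starts standing on the table.
- lens_51: Loose microscope lens, the second tallest of the four: upright black cylinder, 56 mm in diameter and 51 mm tall, bright rings, dark glass on top; 55 to 310 g. Origin: centre of its underside, z axis up along the cylinder. Starts standing on the table.
- lens_40: Loose microscope lens, the second shortest of the four: upright black cylinder, 36 mm in diameter and 40 mm tall, bright rings, dark glass on top; 55 to 310 g. Origin: centre of its underside, z axis up along the cylinder. Starts standing on the table.
- lens_29: Loose microscope lens, the shortest of the four: upright black cylinder, 48 mm in diameter and 29 mm tall, bright rings, dark glass on top; 55 to 310 g. Origin: centre of its underside, z axis up along the cylinder. Starts standing on the table.
- seat_a: Round flat grey rubber seat, 68 mm in diameter, 3 mm thick, fixed on the rack (one end; the row runs a, b, c, d in a straight line, centres 85 mm apart). No rim. Origin: centre of its underside, on the rack's plate 6 mm above the table; a lens stands on its top, 3 mm above this origin (9 mm above the table).
- seat_b: Round flat grey rubber seat, 68 mm in diameter, 3 mm thick, fixed on the rack (second of the row; the row runs a, b, c, d in a straight line, centres 85 mm apart). No rim. Origin: centre of its underside, on the rack's plate 6 mm above the table; a lens stands on its top, 3 mm above this origin (9 mm above the table).
- seat_c: Round flat grey rubber seat, 68 mm in diameter, 3 mm thick, fixed on the rack (third of the row; the row runs a, b, c, d in a straight line, centres 85 mm apart). No rim. Origin: centre of its underside, on the rack's plate 6 mm above the table; a lens stands on its top, 3 mm above this origin (9 mm above the table).
- seat_d: Round flat grey rubber seat, 68 mm in diameter, 3 mm thick, fixed on the rack (other end; the row runs a, b, c, d in a straight line, centres 85 mm apart). No rim. Origin: centre of its underside, on the rack's plate 6 mm above the table; a lens stands on its top, 3 mm above this origin (9 mm above the table).
- post: Upright steel post with a round black knob, 48 mm high overall and 22 mm wide, fixed at one end of the rack (next to seat a or seat d), 72.5 mm beyond the end seat's centre; the other end has only a low flat steel bar, 6 mm high. The rack is an aluminium plate 440 x 80 mm, 6 mm thick. Origin: centre of its foot, on the plate.
- dish: Shallow open greenish glass dish, 60 mm in diameter, 15 mm high, loose on the table among the lenses; to be left alone. Origin: centre of its underside.
Things that resemble listed ones, but are neither listed nor needed, are in the scene too. What is shaped like the lens_40 but orange is not meant.

How it is judged:
By the outcome, as a careful person would: the job done as asked, in the order asked, and still so for the second after the job is handed in, with the robot touching nothing.
It also fails if it takes over 96 s, if anything falls off the work surface, if the arm or the gripper's body presses on something with over 40 N, if the wrist force passes 120 N, or if a joint passes its speed limit or range.

ROBOT

A 6-joint arm with a two-finger parallel gripper is mounted at the origin on the work surface. World frame = base frame: x ahead of the robot, y to its left, z up, the work surface at z = 0. Lengths are in mm, angles in rad, forces in N, time in s.
With the tool pointing down it reaches from about 350 to 775 mm from the base axis. Payload 7.3 kg.
Tool frame: the origin (TCP) lies at the very end of the fingers, on their centre line; the grasp point (between the pads) lies 19 mm behind it; z points along the fingers, y is the line along which they close (so a half turn about z gives the same grasp; the last joint's range is limited). The gripper opens to 92 mm and grips with 3 to 60 N. Pads are 19 mm wide; open, the fingers measure 130 mm over their backs; the gripper's body (75 mm by 190 mm) begins 47 mm behind the grasp point.
Start: joints at [-1.439, 0.342, 1.524, -0, 1.275, -0.146], TCP at [143.999, -504.889, 193.141] pointing down, gripper open.
Joint ranges: [-2.53, 2.53], [-0.77, 2.02], [0.04, 2.7], [-1, 4.14], [0.28, 2.66], [-3.11, 3.11]. Speed limits (rad/s): [2.57, 2.57, 3.14, 3.14, 3.14, 3.14].

INTERFACE

Orientations are given as [roll, pitch, yaw] about the fixed x, y, z axes, in that order (R = Rz(yaw) Ry(pitch) Rx(roll)).
In Python, from plant import bot gives the robot as it stands.
- The arm moves only by the tool send_rows, never from a script. Its argument "rows" is a list of rows, each an object of numbers: "x", "y", "z": the shift along the tool's x, y, z in units of 0.2 m (1.0 is 0.2 m); "ax", "ay", "az": the turn, a rotation vector about the tool's x, y, z in units of 60 degrees (1.0 is 60 degrees); "jaw": the opening, from -1 (shut) to 1 (fully open), so that 0 is half open. In form: [{"x": .., "y": .., "z": .., "ax": .., "ay": .., "az": .., "jaw": ..}, ...]. A call has exactly 10 rows; each row is the pose to reach, as a shift and turn from the pose commanded when the call began, along the tool's axes at that moment; what a row does not reach only later rows make up. A row lasts 1/8 s, in which the tool goes at most 62.5 mm and 10.7 degrees, less where a joint would pass 70% of its speed; a pose out of reach is approached as far as the arm can. A call with a number of a shift or a turn outside -1 to 1 is refused whole. A call with a gripper value outside its range is refused whole. The fingers move at their own pace and stop on an object; the grip force is fixed at half the most. Time passes only in rows, so rows that repeat a pose let the fingers close, or fill a call up. It gives the time, the measured TCP pose, the force, the opening and the grip force at its end, in the units of the state.
- bot.get_obs(): the state, without advancing time (a new reading comes with each control period).
- bot.capture(name): name is "scene" or "top" or "wrist"; returns (picture, depth): 384x512x3 uint8, red, green, blue; 384x512 float32, mm along the optical axis (not along the pixel's ray), 0 where there is no reading.
- bot.camera_model(name): a dict with "vertical_fov" (degrees; the focal length in pixels is half the picture's height over the tangent of half this angle, whatever the lens; pixels are square), "cx", "cy" (the principal point, pixels), "R" (3x3) and "t" (3): a world point X has camera coordinates R X + t; the wrist camera has in their place "T_tool_cam" (4x4, takes a point from camera to tool coordinates, whose origin is the TCP and whose axes are the flange's). Camera axes: x right, y down, z forward; pixel columns grow to the right and rows downward; lengths in mm; the calibration is good to about 2 mm. A picture is of the moment at which its call begins: read the wrist's pose just before it. camera_model takes no time and is no camera call.
- bot.close_job(): hands the job in; it is judged then, once.
The state is a dict: "time": time; "joint_positions": joint angles; "dq": joint speeds; "tau": joint torques, N m; "tool_pos": TCP position; "tcp_rot": TCP orientation; "contact_force": force on the tool from outside, world axes, zero at the start; "moment": the same for the moment, N m; "grip_width": finger opening in mm; "finger_force": force on a finger pad.
Only numpy, scipy, OpenCV 4.12 (cv2) and the standard library are available. Lean on these libraries where they do the work, as an engineer would, in place of code of your own. Each camera call takes 0.05 s, during which the arm holds its last target. There are 200 camera calls.

## Working session

There is one attempt and no reset: what is moved stays moved. The work goes in short steps, Python scripts to look and compute and a tool call to move; the robot and the scene stay as the last step left them, time stands still between calls to the robot, and variables do not carry over. Pictures are saved under pics/ and viewed, at most 14 in all, crops included, and the job is handed in when it is done.

Besides the shell and the picture viewer there is one more tool, called after "Request:" as name(argument=value, ...) on one line, values as JSON. send_rows: Moves the arm, as the interface text tells. Its arguments: {"type":"object","properties":{"rows":{"type":"array","items":{"type":"object","properties":{"x":{"type":"number","minimum":-1,"maximum":1},"y":{"type":"number","minimum":-1,"maximum":1},"z":{"type":"number","minimum":-1,"maximum":1},"ax":{"type":"number","minimum":-1,"maximum":1},"ay":{"type":"number","minimum":-1,"maximum":1},"az":{"type":"number","minimum":-1,"maximum":1},"jaw":{"type":"number"}}}}},"required":["rows"]}

```bash
mkdir -p pics; ls; python3 - <<'E'
from plant import bot
import cv2,numpy as np
o=bot.get_obs();print(o)
for n in("scene","top"):
    p,d=bot.capture(n);cv2.imwrite(f"pics/{n}0.png",p[:,:,::-1]);np.savez(f"{n}0.npz",p=p,d=d)
    print(n,bot.camera_model(n))
    print((d==0).mean(), np.median(d))
print(bot.camera_model("wrist"))
E
```

```text
pics
{'time': 0.0, 'joint_positions': array([-1.43900828e+00,  3.42743851e-01,  1.52497460e+00, -2.92333065e-06,
        1.27541693e+00, -1.46017760e-01]), 'dq': array([-0.00151144, -0.00093381, -0.00147764, -0.00143344, -0.00031004,
       -0.00134896]), 'tau': array([-1.46079372e-03, -4.31244493e+01, -2.44222391e+01,  7.15115061e-02,
        5.58469445e-02, -1.30600365e-04]), 'tool_pos': array([ 143.93168387, -504.42227747,  192.44884939]), 'tcp_rot': array([-3.14006595e+00, -2.21698981e-04,  2.77806494e-01]), 'contact_force': array([0.55745639, 0.3834815 , 0.08732225]), 'moment': array([0.03339033, 0.01818155, 0.04961744]), 'finger_force': 0.0, 'grip_width': 91.61453213167708}
scene {'vertical_fov': 47.62895941981829, 'cx': 248.4358504826874, 'cy': 191.11373994906825, 'R': array([[-5.51234047e-01,  8.34350652e-01,  1.26221354e-04],
       [ 6.44951380e-01,  4.26198777e-01, -6.34344007e-01],
       [-5.29319131e-01, -3.49590608e-01, -7.73050881e-01]]), 't': array([ 288.19709615, -300.95739853, 1324.1452997 ])}
0.0038503011067708335 1081.887
top {'vertical_fov': 54.40615992933253, 'cx': 256.5622664336713, 'cy': 199.2164205092582, 'R': array([[ 1.35348500e-02, -9.99907119e-01,  1.60029201e-03],
       [-9.82748415e-01, -1.35977843e-02, -1.84446882e-01],
       [ 1.84451511e-01,  9.23776452e-04, -9.82841181e-01]]), 't': array([ -7.77705238, 486.54741561, 795.38394944])}
0.003926595052083333 880.2721
{'vertical_fov': 69.06432960762906, 'cx': 257.3201599425983, 'cy': 192.03275442079877, 'T_tool_cam': array([[ 7.36620082e-04, -9.65751417e-01, -2.59468029e-01,
         7.08326493e+01],
       [ 9.99998897e-01,  1.04596250e-03, -1.05415878e-03,
         2.07009242e-01],
       [ 1.28944916e-03, -2.59466967e-01,  9.65751122e-01,
        -1.90276821e+02],
       [ 0.00000000e+00,  0.00000000e+00,  0.00000000e+00,
         1.00000000e+00]])}
```

View pics/scene0.png

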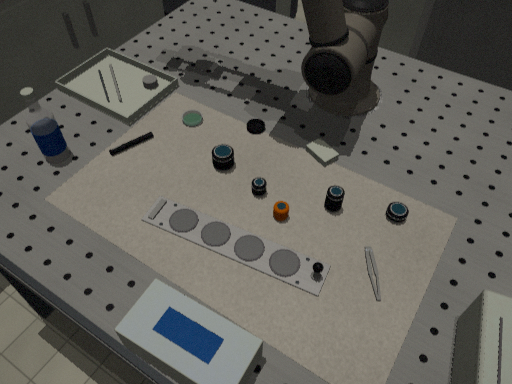

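View pics/top0.png

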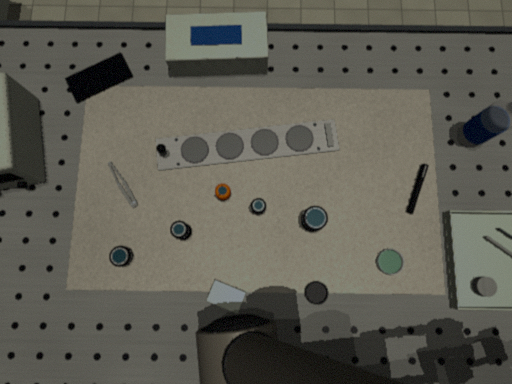

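The scene view shows lenses at (223,156) wide/tall, (259,186) small, (335,197) tall and (397,212) short. The orange decoy is at (281,210), a flat black disc at (256,126), and the post at (318,268). In the top view these are (314,218), (258,205), (180,230), (120,256), with the post at (160,150) and the seats at (195,149), (230,146), (265,142) and (300,138). Next I measure from both views.

```bash
cat > h.py <<'E'
import numpy as np,cv2
from plant import bot
def K(m,h=384): return h/2/np.tan(np.radians(m["vertical_fov"])/2)
def cloud(n,d):
    m=bot.camera_model(n);f=K(m);v,u=np.mgrid[:384,:512]
    c=np.stack([(u-m["cx"])/f*d,(v-m["cy"])/f*d,d],-1)
    return (c-m["t"])@m["R"]
def cast(n,uv,z):
    m=bot.camera_model(n);f=K(m);r=np.array([(uv[0]-m["cx"])/f,(uv[1]-m["cy"])/f,1])@m["R"]
    o=-m["R"].T@m["t"];return o+r*(z-o[2])/r[2]
E
python3 - <<'E'
from h import *
top={'51':(314,218),'40':(258,205),'62':(180,230),'29':(120,256),'post':(160,150),'orange':(222,191),'disc':(316,293)}
W={n:cloud(n,np.load(n+"0.npz")['d']) for n in("top","scene")}
g=lambda w:np.median(w[:,2])
for k,p in top.items():
    c=W["top"][p[1],p[0]]
    for n in W:
        w=W[n].reshape(-1,3); near=w[np.hypot(*(w[:,:2]-c[:2]).T)<45]
        base=np.median(near[near[:,2]<np.percentile(near[:,2],40),2]) 
        zt=np.percentile(near[:,2],98); t=near[near[:,2]>zt-4] if k!='disc' else near
        ctr,r=cv2.minEnclosingCircle(t[:,:2].astype(np.float32))
        print(k,n,'base %.1f top %.1f'%(base,zt),'circ',np.round(ctr,1),'dia %.1f'%(2*r),len(t))
# seats: grey contours in both views
for n,pts in(("top",[(195,149),(230,146),(265,142),(300,138)]),("scene",[(285,262),(249,247),(216,233),(184,219)])):
    p=np.load(n+"0.npz")['p'];g=cv2.cvtColor(p,cv2.COLOR_RGB2GRAY)
    for q in pts:
        msk=np.zeros((386,514),np.uint8)
        cv2.floodFill(g.copy(),msk,q,255,12,12,4|cv2.FLOODFILL_MASK_ONLY|cv2.FLOODFILL_FIXED_RANGE|(255<<8))
        cs,_=cv2.findContours(msk[1:-1,1:-1],0,1);c=max(cs,key=cv2.contourArea);e=cv2.fitEllipse(c)
        print(n,q,np.round(e[0],1),np.round(e[1],1),'xy',np.round(cast(n,e[0],9)[:2],1),'depthz %.1f'%W[n][int(e[0][1]),int(e[0][0]),2])
E
```

```text
51 top base 0.8 top 54.2 circ [ 445.7 -131.1] dia 54.5 410
51 scene base -0.9 top 51.8 circ [ 447.  -128.5] dia 55.3 238
40 top base 0.1 top 42.4 circ [473.4  -5. ] dia 34.8 169
40 scene base -1.9 top 40.6 circ [474.5  -2.1] dia 35.5 112
62 top base 0.1 top 64.3 circ [414.8 167.8] dia 38.6 220
62 scene base -1.4 top 62.2 circ [417.4 168.9] dia 40.3 160
29 top base 0.1 top 31.7 circ [356.7 302.9] dia 46.5 295
29 scene base -1.6 top 29.8 circ [358.6 305.4] dia 47.7 208
post top base 1.7 top 51.7 circ [603.7 222.4] dia 20.2 57
post scene base 0.2 top 50.3 circ [604.2 223.2] dia 19.1 58
orange top base -0.1 top 42.3 circ [506.4  77.7] dia 34.8 164
orange scene base -1.8 top 40.4 circ [507.3  79.7] dia 35.8 119
disc top base -0.1 top 17.2 circ [ 280.9 -138.1] dia 90.0 1290
disc scene base -1.8 top 12.5 circ [ 280.8 -138. ] dia 89.9 543
top (195, 149) [194.3 149.4] [25.6 27.2] xy [613.4 150.6] depthz 10.0
top (230, 146) [229.4 145.7] [25.7 27. ] xy [623.8  66.3] depthz 10.9
top (265, 142) [264.2 141.9] [26.1 27. ] xy [634.8 -17.7] depthz 8.9
top (300, 138) [298.9 138.1] [26. 27.] xy [ 645.6 -101.7] depthz 10.1
scene (285, 262) [284.1 261.9] [25.5 28.8] xy [612.5 151.5] depthz 7.0
scene (249, 247) [248.8 247.2] [24.4 28.3] xy [623.4  67.4] depthz 7.2
scene (216, 233) [215.1 233.1] [22.6 28.3] xy [634.3 -17. ] depthz 8.0
scene (184, 219) [183.  219.3] [20.7 27. ] xy [ 644.5 -101.9] depthz 10.0
```

```bash
cat >> h.py <<'E'
def go(*wps):
    "units from the present pose for world waypoints (x,y,z,yaw)"
    o=bot.get_obs();p=o["tool_pos"];r,pi,yw=o["tcp_rot"]
    from scipy.spatial.transform import Rotation as Ro
    R=Ro.from_euler("xyz",[np.pi,0,yw]).as_matrix()
    print("t %.1f p %s yaw %.3f roll %.4f pitch %.4f F %s w %.1f ff %.1f"%(o["time"],np.round(p,1),yw,r,pi,np.round(o["contact_force"],1),o["grip_width"],o["finger_force"]))
    for w in wps: print(np.round(R.T@(np.array(w[:3])-p)/200,3),"az %.3f"%(-np.degrees((w[3]-yw+np.pi)%(2*np.pi)-np.pi)/60))
E
python3 - <<'E'
from h import *
p=np.load("scene0.npz")['p'][140:240,205:425];cv2.imwrite("pics/crop.png",cv2.resize(p,None,fx=3.5,fy=3.5,interpolation=2)[:,:,::-1])
go((446,-130,130,1.697),(446,-130,18,1.697))
E
```

```text
t 0.1 p [ 143.9 -504.5  192.5] yaw 0.278 roll -3.1403 pitch -0.0002 F [ 0.4 -0.1  0.4] w 91.8 ff 0.0
[ 1.966 -1.387  0.313] az -1.355
[ 1.966 -1.387  0.873] az -1.355
```

View pics/crop.png

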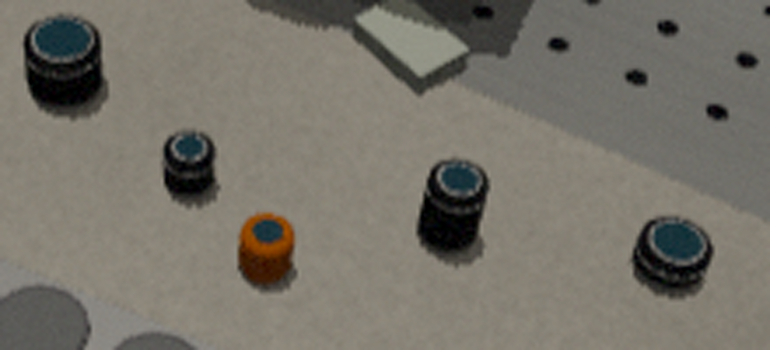

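Candidates for lens_40 are the black one at scene (259,186) and the orange one at (281,210). The black one fits, because orange is excluded. The other three black lenses match the sizes listed, and the flat disc at (256,126) is only about 12 mm high. Moving now.

Request:
send_rows(rows=[{"x":0.12,"y":-0.085,"az":-0.1,"jaw":1},{"x":0.25,"y":-0.175,"az":-0.2,"jaw":1},{"x":0.38,"y":-0.265,"az":-0.3,"jaw":1},{"x":0.5,"y":-0.35,"az":-0.4,"jaw":1},{"x":0.62,"y":-0.435,"az":-0.5,"jaw":1},{"x":0.74,"y":-0.52,"az":-0.6,"jaw":1},{"x":0.83,"y":-0.58,"az":-0.7,"jaw":1},{"x":0.92,"y":-0.645,"az":-0.8,"jaw":1},{"x":0.97,"y":-0.68,"az":-0.9,"jaw":1},{"x":1,"y":-0.7,"az":-0.95,"jaw":1}])

```text
schema error: expected keys x, y, z, ax, ay, az, jaw
```

```bash
python3 -c "
from h import *
go((446.4,-130,130,1.697),(446.4,-130,18,1.697))"
```

```text
t 0.1 p [ 143.9 -504.5  192.5] yaw 0.278 roll -3.1403 pitch -0.0002 F [ 0.4 -0.1  0.4] w 91.8 ff 0.0
[ 1.968 -1.386  0.313] az -1.355
[ 1.968 -1.386  0.873] az -1.355
```

Request:
send_rows(rows=[{"x":0.12,"y":-0.085,"z":0,"ax":0,"ay":0,"az":-0.1,"jaw":1},{"x":0.25,"y":-0.175,"z":0,"ax":0,"ay":0,"az":-0.2,"jaw":1},{"x":0.38,"y":-0.265,"z":0,"ax":0,"ay":0,"az":-0.3,"jaw":1},{"x":0.5,"y":-0.35,"z":0,"ax":0,"ay":0,"az":-0.4,"jaw":1},{"x":0.62,"y":-0.435,"z":0,"ax":0,"ay":0,"az":-0.5,"jaw":1},{"x":0.74,"y":-0.52,"z":0,"ax":0,"ay":0,"az":-0.6,"jaw":1},{"x":0.83,"y":-0.58,"z":0,"ax":0,"ay":0,"az":-0.7,"jaw":1},{"x":0.92,"y":-0.645,"z":0,"ax":0,"ay":0,"az":-0.8,"jaw":1},{"x":0.97,"y":-0.68,"z":0,"ax":0,"ay":0,"az":-0.9,"jaw":1},{"x":1,"y":-0.7,"z":0,"ax":0,"ay":0,"az":-0.95,"jaw":1}])

```text
time: 1.35
tool_pos: [298.2, -314.8, 192.9]
tcp_rot: [-3.141, -0.0, 1.275]
contact_force: [-0.2, -0.7, -0.1]
grip_width: 91.3
finger_force: 0.0
```

```bash
python3 -c "
from h import *
go((446.4,-130,130,1.697),(446.4,-130,18,1.697))"
```

```text
t 1.4 p [ 298.2 -314.8  192.9] yaw 1.275 roll -3.1412 pitch -0.0002 F [-0.2 -0.7 -0.1] w 91.3 ff 0.0
[1.1   0.44  0.315] az -0.403
[1.1   0.44  0.875] az -0.403
```

Request:
send_rows(rows=[{"x":0.15,"y":0.06,"z":0,"ax":0,"ay":0,"az":-0.1,"jaw":1},{"x":0.35,"y":0.14,"z":0,"ax":0,"ay":0,"az":-0.2,"jaw":1},{"x":0.55,"y":0.22,"z":0,"ax":0,"ay":0,"az":-0.3,"jaw":1},{"x":0.72,"y":0.29,"z":0,"ax":0,"ay":0,"az":-0.4,"jaw":1},{"x":0.85,"y":0.36,"z":0,"ax":0,"ay":0,"az":-0.403,"jaw":1},{"x":0.95,"y":0.41,"z":0.05,"ax":0,"ay":0,"az":-0.403,"jaw":1},{"x":1,"y":0.44,"z":0.1,"ax":0,"ay":0,"az":-0.403,"jaw":1},{"x":1,"y":0.44,"z":0.1,"ax":0,"ay":0,"az":-0.403,"jaw":1},{"x":1,"y":0.44,"z":0.1,"ax":0,"ay":0,"az":-0.403,"jaw":1},{"x":1,"y":0.44,"z":0.1,"ax":0,"ay":0,"az":-0.403,"jaw":1}])

```text
time: 2.6
tool_pos: [440.6, -150.8, 173.5]
tcp_rot: [3.141, 0.001, 1.694]
contact_force: [-0.3, -0.2, -0.6]
grip_width: 91.8
finger_force: 0.0
```

```bash
cat >> h.py <<'E'
def wcast(p,z,o):
    from scipy.spatial.transform import Rotation as Ro
    m=bot.camera_model("wrist");f=K(m);T=m["T_tool_cam"];R=Ro.from_euler("xyz",o["tcp_rot"]).as_matrix()
    c=R@T[:3,3]+o["tool_pos"];r=R@T[:3,:3]@np.array([(p[0]-m["cx"])/f,(p[1]-m["cy"])/f,1])
    return c+r*(z-c[2])/r[2]
def wcloud(d,o):
    from scipy.spatial.transform import Rotation as Ro
    m=bot.camera_model("wrist");f=K(m);T=m["T_tool_cam"];R=Ro.from_euler("xyz",o["tcp_rot"]).as_matrix()
    v,u=np.mgrid[:384,:512];c=np.stack([(u-m["cx"])/f*d,(v-m["cy"])/f*d,d],-1)
    return (c@T[:3,:3].T+T[:3,3])@R.T+o["tool_pos"]
def wtop(c,rad=45):
    o=bot.get_obs();p,d=bot.capture("wrist");w=wcloud(d,o)[d>0]
    n=w[np.hypot(*(w[:,:2]-np.array(c)).T)<rad];n=n[n[:,2]<80]
    zt=np.percentile(n[:,2],98);t=n[n[:,2]>zt-4]
    ctr,r=cv2.minEnclosingCircle(t[:,:2].astype(np.float32))
    print("wrist top z %.1f ctr %s dia %.1f base %.1f"%(zt,np.round(ctr,1),2*r,np.percentile(n[:,2],10)))
    return p
E
python3 -c "
from h import *
p=wtop((446,-130));cv2.imwrite('pics/w1.png',p[:,:,::-1])
go((446.4,-130,90,1.697),(446.4,-130,18,1.697))"
```

```text
wrist top z 51.6 ctr [ 446.4 -130.7] dia 55.2 base -1.2
t 2.6 p [ 440.6 -150.7  173.5] yaw 1.694 roll 3.1411 pitch 0.0006 F [-0.1  0.1 -0.6] w 92.1 ff 0.0
[0.099 0.041 0.417] az -0.003
[0.099 0.041 0.777] az -0.003
```

View pics/w1.png

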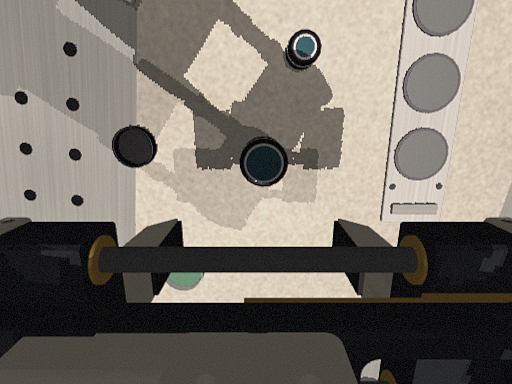

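The wrist view shows lens_51 at (264,162) between the finger lines and lens_40 at (303,48). The wrist measurement agrees with the other views to 1 mm, so I descend and grip.

Request:
send_rows(rows=[{"x":0.097,"y":0.041,"z":0.05,"ax":0,"ay":0,"az":0,"jaw":1},{"x":0.097,"y":0.041,"z":0.2,"ax":0,"ay":0,"az":0,"jaw":1},{"x":0.097,"y":0.041,"z":0.4,"ax":0,"ay":0,"az":0,"jaw":1},{"x":0.097,"y":0.041,"z":0.6,"ax":0,"ay":0,"az":0,"jaw":1},{"x":0.097,"y":0.041,"z":0.72,"ax":0,"ay":0,"az":0,"jaw":1},{"x":0.097,"y":0.041,"z":0.777,"ax":0,"ay":0,"az":0,"jaw":1},{"x":0.097,"y":0.041,"z":0.777,"ax":0,"ay":0,"az":0,"jaw":0.5},{"x":0.097,"y":0.041,"z":0.777,"ax":0,"ay":0,"az":0,"jaw":0},{"x":0.097,"y":0.041,"z":0.777,"ax":0,"ay":0,"az":0,"jaw":-0.3},{"x":0.097,"y":0.041,"z":0.777,"ax":0,"ay":0,"az":0,"jaw":-0.3}])

```text
time: 3.9
tool_pos: [446.9, -130.0, 18.3]
tcp_rot: [3.141, 0.001, 1.695]
contact_force: [-0.2, -0.3, -0.5]
grip_width: 56.2
finger_force: 0.0
```

```bash
python3 -c "
from h import *
go((446.4,-130,118,1.697),(623.6,67,118,1.697),(623.6,67,32,1.697))"
```

```text
t 3.9 p [ 446.9 -130.    18.3] yaw 1.695 roll 3.1406 pitch 0.0007 F [-0.2 -0.3 -0.5] w 56.2 ff 0.0
[ 0.    -0.003 -0.499] az -0.002
[ 0.868  0.998 -0.499] az -0.002
[ 0.868  0.998 -0.069] az -0.002
```

Request:
send_rows(rows=[{"x":0,"y":0,"z":0,"ax":0,"ay":0,"az":0,"jaw":-0.6},{"x":0,"y":0,"z":0,"ax":0,"ay":0,"az":0,"jaw":-0.6},{"x":0,"y":0,"z":-0.1,"ax":0,"ay":0,"az":0,"jaw":-0.6},{"x":0,"y":0,"z":-0.25,"ax":0,"ay":0,"az":0,"jaw":-0.6},{"x":0.05,"y":0.06,"z":-0.4,"ax":0,"ay":0,"az":0,"jaw":-0.6},{"x":0.15,"y":0.17,"z":-0.5,"ax":0,"ay":0,"az":0,"jaw":-0.6},{"x":0.3,"y":0.345,"z":-0.5,"ax":0,"ay":0,"az":0,"jaw":-0.6},{"x":0.45,"y":0.52,"z":-0.5,"ax":0,"ay":0,"az":0,"jaw":-0.6},{"x":0.6,"y":0.69,"z":-0.5,"ax":0,"ay":0,"az":0,"jaw":-0.6},{"x":0.7,"y":0.8,"z":-0.5,"ax":0,"ay":0,"az":0,"jaw":-0.6}])

```text
time: 5.15
tool_pos: [589.0, 30.6, 117.4]
tcp_rot: [-3.142, -0.0, 1.696]
contact_force: [0.2, -0.0, 0.0]
grip_width: 18.4
finger_force: 0.0
```

```bash
python3 -c "
from h import *
go((623.6,67,80,1.697),(623.6,67,30,1.697),(623.6,67,27.5,1.697))"
```

```text
t 5.2 p [589.   30.6 117.4] yaw 1.696 roll -3.1416 pitch -0.0001 F [ 0.2 -0.   0. ] w 18.4 ff 0.0
[0.159 0.195 0.187] az -0.001
[0.159 0.195 0.437] az -0.001
[0.159 0.195 0.45 ] az -0.001
```

```bash
python3 - <<'E'
from h import *
p,d=bot.capture("top");cv2.imwrite("pics/t2.png",p[:,:,::-1])
w=cloud("top",d)[150:310,80:360].reshape(-1,3)
n=w[np.hypot(*(w[:,:2]-[446,-130]).T)<70];zt=np.percentile(n[:,2],97);t=n[n[:,2]>zt-4]
print(zt,cv2.minEnclosingCircle(t[:,:2].astype(np.float32)))
E
```

```text
53.244020473182 ((446.0610046386719, -130.77682495117188), 27.925065994262695)
```

View pics/t2.png

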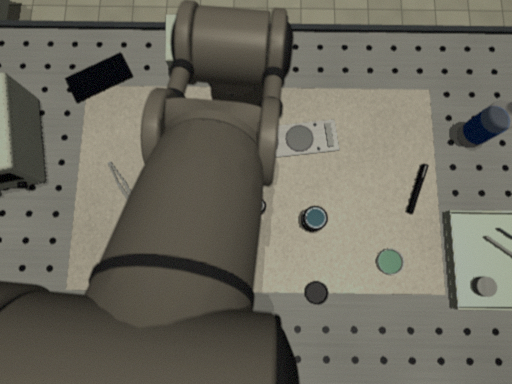

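The lens stayed at its place at (314,218) in the top view because the fingers had not built up force before the lift. I go back and wait for the grip force before lifting.

Request:
send_rows(rows=[{"x":-0.1,"y":-0.12,"z":0,"ax":0,"ay":0,"az":0,"jaw":1},{"x":-0.25,"y":-0.29,"z":0,"ax":0,"ay":0,"az":0,"jaw":1},{"x":-0.4,"y":-0.46,"z":0,"ax":0,"ay":0,"az":0,"jaw":1},{"x":-0.55,"y":-0.63,"z":0,"ax":0,"ay":0,"az":0,"jaw":1},{"x":-0.65,"y":-0.74,"z":0,"ax":0,"ay":0,"az":0,"jaw":1},{"x":-0.713,"y":-0.809,"z":0,"ax":0,"ay":0,"az":0,"jaw":1},{"x":-0.713,"y":-0.809,"z":0.05,"ax":0,"ay":0,"az":0,"jaw":1},{"x":-0.713,"y":-0.809,"z":0.25,"ax":0,"ay":0,"az":0,"jaw":1},{"x":-0.713,"y":-0.809,"z":0.42,"ax":0,"ay":0,"az":0,"jaw":1},{"x":-0.713,"y":-0.809,"z":0.497,"ax":0,"ay":0,"az":0,"jaw":1}])

```text
time: 6.45
tool_pos: [444.2, -131.3, 15.9]
tcp_rot: [-3.139, -0.002, 1.695]
contact_force: [-0.2, 0.2, 0.4]
grip_width: 92.0
finger_force: 0.0
```

Request:
send_rows(rows=[{"x":0,"y":0,"z":0,"ax":0,"ay":0,"az":0,"jaw":-1},{"x":0,"y":0,"z":0,"ax":0,"ay":0,"az":0,"jaw":-1},{"x":0,"y":0,"z":0,"ax":0,"ay":0,"az":0,"jaw":-1},{"x":0,"y":0,"z":0,"ax":0,"ay":0,"az":0,"jaw":-1},{"x":0,"y":0,"z":0,"ax":0,"ay":0,"az":0,"jaw":-1},{"x":0,"y":0,"z":0,"ax":0,"ay":0,"az":0,"jaw":-1},{"x":0,"y":0,"z":0,"ax":0,"ay":0,"az":0,"jaw":-1},{"x":0,"y":0,"z":0,"ax":0,"ay":0,"az":0,"jaw":-1},{"x":0,"y":0,"z":0,"ax":0,"ay":0,"az":0,"jaw":-1},{"x":0,"y":0,"z":0,"ax":0,"ay":0,"az":0,"jaw":-1}])

```text
time: 7.7
tool_pos: [445.1, -132.6, 18.3]
tcp_rot: [-3.142, 0.0, 1.695]
contact_force: [0.3, 0.4, 0.7]
grip_width: 0.9
finger_force: 0.0
```

```bash
python3 -c "
from h import *
go((623.6,67,118,1.697),(623.6,67,27.5,1.697))"
```

```text
t 7.7 p [ 445.1 -132.6   18.3] yaw 1.695 roll -3.1416 pitch 0.0001 F [0.3 0.4 0.7] w 0.9 ff 0.0
[ 0.88   1.009 -0.499] az -0.002
[ 0.88   1.009 -0.046] az -0.002
```

```bash
python3 - <<'E'
from h import *
a,_=bot.capture("scene");b,_=bot.capture("wrist")
cv2.imwrite("pics/c3.png",np.hstack([cv2.resize(a[60:240,130:310],(400,400)),cv2.resize(b,(400,400))])[:,:,::-1])
E
```

```text
(no output)
```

View pics/c3.png

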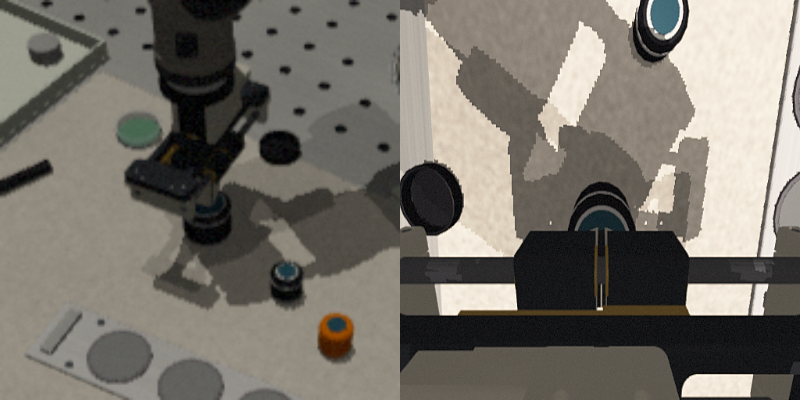

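```bash
python3 - <<'E'
from h import *
o=bot.get_obs();p,d=bot.capture("wrist");w=wcloud(d,o);np.set_printoptions(suppress=True,precision=0)
for v in range(160,330,10): print(v,w[v,257],w[v,230],w[v,200])
p,d=bot.capture("scene");W=cloud("scene",d);c=W[100:190,190:250].reshape(-1,3)
q=c[(np.hypot(c[:,0]-446,c[:,1]+130)<60)]
for z0 in range(0,140,10):
    s=q[(q[:,2]>z0)&(q[:,2]<z0+10)]
    if len(s)>3: print(z0,len(s),s.min(0),s.max(0))
E
```

```text
160 [441. -94.  -0.] [421. -97.   0.] [399. -99.   1.]
170 [ 442. -102.   -0.] [ 422. -104.   -1.] [ 399. -107.   -1.]
180 [ 442. -103.   27.] [ 423. -112.   -1.] [ 400. -115.   -1.]
190 [ 443. -105.   48.] [ 425. -113.   25.] [ 400. -123.   -1.]
200 [ 443. -110.   51.] [ 427. -113.   48.] [ 401. -131.   -1.]
210 [ 444. -116.   51.] [ 428. -118.   50.] [ 401. -139.   -0.]
220 [ 445. -123.   50.] [ 429. -125.   51.] [ 402. -148.   -1.]
230 [ 445. -123.   66.] [433. -98. 128.] [424. -99. 129.]
240 [ 445. -123.   78.] [434. -98. 136.] [426. -99. 135.]
250 [ 442. -102.  131.] [435. -98. 140.] [427. -99. 141.]
260 [ 443. -104.  133.] [ 435. -102.  139.] [ 427. -102.  140.]
270 [ 443. -107.  133.] [ 435. -105.  139.] [ 427. -106.  139.]
280 [ 446. -134.   97.] [ 435. -107.  140.] [ 427. -108.  140.]
290 [ 447. -139.   97.] [ 436. -111.  140.] [ 427. -112.  140.]
300 [ 443. -111.  143.] [ 436. -111.  144.] [ 428. -113.  143.]
310 [ 443. -107.  152.] [ 437. -108.  152.] [ 430. -109.  152.]
320 [ 443. -107.  155.] [ 437. -108.  155.] [ 430. -108.  156.]
0 231 [ 388. -185.    0.] [505. -72.  10.]
10 52 [ 438. -145.   10.] [ 474. -102.   20.]
20 57 [ 436. -151.   20.] [ 475. -102.   30.]
30 57 [ 435. -149.   30.] [ 474. -102.   40.]
40 117 [ 418. -137.   40.] [ 473. -101.   50.]
50 67 [ 423. -137.   50.] [ 470. -105.   60.]
60 26 [ 428. -131.   60.] [ 463. -119.   70.]
70 28 [ 429. -126.   70.] [ 464. -119.   79.]
80 13 [ 441. -123.   81.] [ 462. -118.   90.]
110 6 [ 469. -118.  114.] [474. -96. 119.]
120 71 [ 398. -156.  120.] [493. -92. 130.]
130 211 [ 390. -154.  130.] [496. -91. 140.]
```

Request:
send_rows(rows=[{"x":0,"y":0,"z":-0.1,"ax":0,"ay":0,"az":0,"jaw":-1},{"x":0,"y":0,"z":-0.25,"ax":0,"ay":0,"az":0,"jaw":-1},{"x":0,"y":0,"z":-0.4,"ax":0,"ay":0,"az":0,"jaw":-1},{"x":0,"y":0,"z":-0.4,"ax":0,"ay":0,"az":0,"jaw":-1},{"x":0,"y":0,"z":-0.4,"ax":0,"ay":0,"az":0,"jaw":0},{"x":0,"y":0,"z":-0.4,"ax":0,"ay":0,"az":0,"jaw":0},{"x":0,"y":0,"z":-0.4,"ax":0,"ay":0,"az":0,"jaw":0},{"x":0,"y":0,"z":-0.4,"ax":0,"ay":0,"az":0,"jaw":0},{"x":0,"y":0,"z":-0.4,"ax":0,"ay":0,"az":0,"jaw":0},{"x":0,"y":0,"z":-0.4,"ax":0,"ay":0,"az":0,"jaw":0}])

```text
time: 9.15
tool_pos: [445.1, -132.6, 98.3]
tcp_rot: [-3.142, 0.0, 1.695]
contact_force: [-0.0, -0.6, 0.3]
grip_width: 45.7
finger_force: 0.0
```

```bash
python3 - <<'E'
from h import *
o=bot.get_obs();go()
p,d=bot.capture("wrist");w=wcloud(d,o)
cv2.imwrite("pics/w4.png",p[:,:,::-1])
q=w.reshape(-1,3);q=q[(q[:,2]>58)&(q[:,2]<500)];print("wrist nongr pts: z pct",np.percentile(q[:,2],[0,1,2,5,10,50]).round(1))
p,d=bot.capture("scene");W=cloud("scene",d);c=W.reshape(-1,3)
q=c[(np.hypot(c[:,0]-445,c[:,1]+132)<70)&(c[:,2]>56)]
print(len(q));
for z0 in range(55,200,10):
    s=q[(q[:,2]>z0)&(q[:,2]<z0+10)]
    if len(s): print(z0,len(s),s.min(0).round(),s.max(0).round())
E
```

```text
t 9.2 p [ 445.1 -132.6   98.3] yaw 1.695 roll -3.1415 pitch 0.0001 F [-0.  -0.6  0.3] w 45.7 ff 0.0
wrist nongr pts: z pct [129.8 149.2 163.2 199.5 205.9 229.7]
4351
125 8 [ 420. -137.  130.] [ 469. -118.  135.]
135 33 [ 409. -136.  135.] [ 485. -116.  145.]
145 29 [ 408. -128.  145.] [ 484. -116.  154.]
155 27 [ 405. -128.  155.] [ 481. -116.  165.]
165 23 [ 406. -142.  165.] [ 480. -116.  175.]
175 13 [ 417. -139.  176.] [ 424. -132.  185.]
185 11 [ 417. -136.  186.] [ 421. -126.  194.]
195 38 [ 389. -127.  195.] [494. -89. 205.]
```

View pics/w4.png

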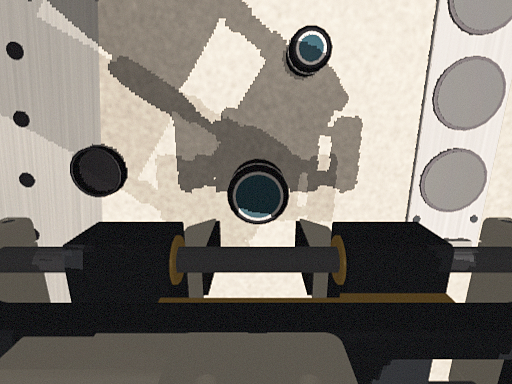

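The wrist and scene depth both put the fingertips about 32 mm above the reported TCP, at z≈130 when the TCP reads 98.3. The tips therefore only grazed past above the lens, visible at (258,192). I correct for this by commanding a TCP z 32 mm lower.

Request:
send_rows(rows=[{"x":0.01,"y":0.007,"z":0,"ax":0,"ay":0,"az":0,"jaw":1},{"x":0.01,"y":0.007,"z":0,"ax":0,"ay":0,"az":0,"jaw":1},{"x":0.01,"y":0.007,"z":0.1,"ax":0,"ay":0,"az":0,"jaw":1},{"x":0.01,"y":0.007,"z":0.2,"ax":0,"ay":0,"az":0,"jaw":1},{"x":0.01,"y":0.007,"z":0.3,"ax":0,"ay":0,"az":0,"jaw":1},{"x":0.01,"y":0.007,"z":0.35,"ax":0,"ay":0,"az":0,"jaw":1},{"x":0.01,"y":0.007,"z":0.42,"ax":0,"ay":0,"az":0,"jaw":1},{"x":0.01,"y":0.007,"z":0.5,"ax":0,"ay":0,"az":0,"jaw":1},{"x":0.01,"y":0.007,"z":0.562,"ax":0,"ay":0,"az":0,"jaw":1},{"x":0.01,"y":0.007,"z":0.562,"ax":0,"ay":0,"az":0,"jaw":1}])

```text
time: 10.5
tool_pos: [445.7, -130.2, -14.8]
tcp_rot: [-3.14, -0.001, 1.695]
contact_force: [0.0, 0.6, 0.3]
grip_width: 91.6
finger_force: 0.0
```

Request:
send_rows(rows=[{"x":0,"y":0,"z":0,"ax":0,"ay":0,"az":0,"jaw":-1},{"x":0,"y":0,"z":0,"ax":0,"ay":0,"az":0,"jaw":-1},{"x":0,"y":0,"z":0,"ax":0,"ay":0,"az":0,"jaw":-1},{"x":0,"y":0,"z":0,"ax":0,"ay":0,"az":0,"jaw":-1},{"x":0,"y":0,"z":0,"ax":0,"ay":0,"az":0,"jaw":-1},{"x":0,"y":0,"z":0,"ax":0,"ay":0,"az":0,"jaw":-1},{"x":0,"y":0,"z":0,"ax":0,"ay":0,"az":0,"jaw":-1},{"x":0,"y":0,"z":0,"ax":0,"ay":0,"az":0,"jaw":-1},{"x":0,"y":0,"z":0,"ax":0,"ay":0,"az":0,"jaw":-1},{"x":0,"y":0,"z":0,"ax":0,"ay":0,"az":0,"jaw":-1}])

```text
time: 11.75
tool_pos: [446.2, -130.5, -13.9]
tcp_rot: [-3.142, 0.0, 1.695]
contact_force: [-1.5, 1.2, 5.9]
grip_width: 55.5
finger_force: 30.0
```

```bash
python3 -c "
from h import *
go((623.6,67,70,1.697),(623.6,67,27.5,1.697))"
```

```text
t 11.8 p [ 446.2 -130.5  -13.9] yaw 1.695 roll -3.1416 pitch 0.0002 F [-1.5  1.2  5.9] w 55.5 ff 30.0
[ 0.87   1.002 -0.419] az -0.002
[ 0.87   1.002 -0.207] az -0.002
```

Request:
send_rows(rows=[{"x":0,"y":0,"z":-0.1,"ax":0,"ay":0,"az":0,"jaw":-1},{"x":0,"y":0,"z":-0.25,"ax":0,"ay":0,"az":0,"jaw":-1},{"x":0.04,"y":0.05,"z":-0.38,"ax":0,"ay":0,"az":0,"jaw":-1},{"x":0.15,"y":0.17,"z":-0.42,"ax":0,"ay":0,"az":0,"jaw":-1},{"x":0.3,"y":0.345,"z":-0.42,"ax":0,"ay":0,"az":0,"jaw":-1},{"x":0.45,"y":0.52,"z":-0.42,"ax":0,"ay":0,"az":0,"jaw":-1},{"x":0.6,"y":0.69,"z":-0.42,"ax":0,"ay":0,"az":0,"jaw":-1},{"x":0.75,"y":0.86,"z":-0.42,"ax":0,"ay":0,"az":0,"jaw":-1},{"x":0.85,"y":0.97,"z":-0.42,"ax":0,"ay":0,"az":0,"jaw":-1},{"x":0.87,"y":1.0,"z":-0.42,"ax":0,"ay":0,"az":0,"jaw":-1}])

```text
time: 13.0
tool_pos: [623.6, 68.5, 68.9]
tcp_rot: [-3.141, -0.0, 1.697]
contact_force: [0.2, 0.3, -2.3]
grip_width: 55.6
finger_force: 30.0
```

```bash
python3 -c "
from h import *
go((623.6,67,-4,1.697))"
```

```text
t 13.0 p [623.6  68.5  68.9] yaw 1.697 roll -3.1409 pitch -0.0003 F [ 0.2  0.3 -2.3] w 55.6 ff 30.0
[-0.007 -0.001  0.364] az -0.000
```

Request:
send_rows(rows=[{"x":0,"y":0,"z":0.05,"ax":0,"ay":0,"az":0,"jaw":-1},{"x":0,"y":0,"z":0.15,"ax":0,"ay":0,"az":0,"jaw":-1},{"x":0,"y":0,"z":0.25,"ax":0,"ay":0,"az":0,"jaw":-1},{"x":0,"y":0,"z":0.31,"ax":0,"ay":0,"az":0,"jaw":-1},{"x":0,"y":0,"z":0.34,"ax":0,"ay":0,"az":0,"jaw":-1},{"x":0,"y":0,"z":0.355,"ax":0,"ay":0,"az":0,"jaw":-1},{"x":0,"y":0,"z":0.363,"ax":0,"ay":0,"az":0,"jaw":-1},{"x":0,"y":0,"z":0.368,"ax":0,"ay":0,"az":0,"jaw":-1},{"x":0,"y":0,"z":0.371,"ax":0,"ay":0,"az":0,"jaw":-1},{"x":0,"y":0,"z":0.371,"ax":0,"ay":0,"az":0,"jaw":-1}])

```text
time: 14.25
tool_pos: [623.3, 66.9, -4.2]
tcp_rot: [3.141, 0.0, 1.695]
contact_force: [0.3, 1.2, -1.6]
grip_width: 55.6
finger_force: 30.0
```

```bash
python3 -c "
from h import *
go((623.6,67,-5,1.697))"
```

```text
t 14.2 p [623.3  66.9  -4.2] yaw 1.695 roll 3.1413 pitch 0.0001 F [ 0.3  1.2 -1.6] w 55.6 ff 30.0
[0.    0.002 0.004] az -0.002
```

Request:
send_rows(rows=[{"x":0,"y":0,"z":0.002,"ax":0,"ay":0,"az":0,"jaw":-1},{"x":0,"y":0,"z":0.004,"ax":0,"ay":0,"az":0,"jaw":-1},{"x":0,"y":0,"z":0.005,"ax":0,"ay":0,"az":0,"jaw":-1},{"x":0,"y":0,"z":0.005,"ax":0,"ay":0,"az":0,"jaw":-1},{"x":0,"y":0,"z":0.005,"ax":0,"ay":0,"az":0,"jaw":0.8},{"x":0,"y":0,"z":0.005,"ax":0,"ay":0,"az":0,"jaw":0.8},{"x":0,"y":0,"z":0.005,"ax":0,"ay":0,"az":0,"jaw":0.8},{"x":0,"y":0,"z":-0.1,"ax":0,"ay":0,"az":0,"jaw":1},{"x":0,"y":0,"z":-0.25,"ax":0,"ay":0,"az":0,"jaw":1},{"x":0,"y":0,"z":-0.42,"ax":0,"ay":0,"az":0,"jaw":1}])

```text
time: 15.5
tool_pos: [622.8, 66.9, 80.0]
tcp_rot: [-3.14, -0.0, 1.695]
contact_force: [0.1, -0.4, -0.2]
grip_width: 91.7
finger_force: 0.0
```

```bash
python3 -c "
from h import *
go((473.8,-30,70,1.697),(473.8,-3.7,70,1.697),(473.8,-3.7,-22,1.697))
wtop((623.6,67),40)"
```

```text
t 15.5 p [622.8  66.9  80. ] yaw 1.695 roll -3.1404 pitch -0.0001 F [ 0.1 -0.4 -0.2] w 91.7 ff 0.0
[-0.389 -0.799  0.05 ] az -0.002
[-0.258 -0.783  0.05 ] az -0.002
[-0.258 -0.783  0.51 ] az -0.002
wrist top z 60.5 ctr [624.6  66.9] dia 55.1 base 4.9
```

Request:
send_rows(rows=[{"x":-0.06,"y":-0.19,"z":0,"ax":0,"ay":0,"az":0,"jaw":1},{"x":-0.13,"y":-0.4,"z":0,"ax":0,"ay":0,"az":0,"jaw":1},{"x":-0.2,"y":-0.6,"z":0,"ax":0,"ay":0,"az":0,"jaw":1},{"x":-0.25,"y":-0.75,"z":0,"ax":0,"ay":0,"az":0,"jaw":1},{"x":-0.258,"y":-0.783,"z":0.05,"ax":0,"ay":0,"az":0,"jaw":1},{"x":-0.258,"y":-0.783,"z":0.2,"ax":0,"ay":0,"az":0,"jaw":1},{"x":-0.258,"y":-0.783,"z":0.35,"ax":0,"ay":0,"az":0,"jaw":1},{"x":-0.258,"y":-0.783,"z":0.45,"ax":0,"ay":0,"az":0,"jaw":1},{"x":-0.258,"y":-0.783,"z":0.51,"ax":0,"ay":0,"az":0,"jaw":1},{"x":-0.258,"y":-0.783,"z":0.51,"ax":0,"ay":0,"az":0,"jaw":0.5}])

```text
time: 16.8
tool_pos: [474.1, -3.4, -23.1]
tcp_rot: [-3.14, -0.0, 1.695]
contact_force: [0.2, -0.4, 0.8]
grip_width: 86.2
finger_force: 0.0
```

Request:
send_rows(rows=[{"x":0,"y":0,"z":0,"ax":0,"ay":0,"az":0,"jaw":-1},{"x":0,"y":0,"z":0,"ax":0,"ay":0,"az":0,"jaw":-1},{"x":0,"y":0,"z":0,"ax":0,"ay":0,"az":0,"jaw":-1},{"x":0,"y":0,"z":0,"ax":0,"ay":0,"az":0,"jaw":-1},{"x":0,"y":0,"z":0,"ax":0,"ay":0,"az":0,"jaw":-1},{"x":0,"y":0,"z":0,"ax":0,"ay":0,"az":0,"jaw":-1},{"x":0,"y":0,"z":0,"ax":0,"ay":0,"az":0,"jaw":-1},{"x":0,"y":0,"z":0,"ax":0,"ay":0,"az":0,"jaw":-1},{"x":0,"y":0,"z":0,"ax":0,"ay":0,"az":0,"jaw":-1},{"x":0,"y":0,"z":0,"ax":0,"ay":0,"az":0,"jaw":-1}])

```text
time: 18.05
tool_pos: [474.1, -3.7, -22.2]
tcp_rot: [-3.142, 0.0, 1.695]
contact_force: [-1.4, -0.9, 5.1]
grip_width: 35.3
finger_force: 30.0
```

```bash
python3 -c "
from h import *
go((634.5,-17.4,62,1.697))"
```

```text
t 18.1 p [474.1  -3.7 -22.2] yaw 1.695 roll -3.1415 pitch 0.0001 F [-1.4 -0.9  5.1] w 35.3 ff 30.0
[-0.167  0.787 -0.421] az -0.002
```

Request:
send_rows(rows=[{"x":0,"y":0,"z":-0.1,"ax":0,"ay":0,"az":0,"jaw":-1},{"x":0,"y":0,"z":-0.25,"ax":0,"ay":0,"az":0,"jaw":-1},{"x":-0.02,"y":0.1,"z":-0.35,"ax":0,"ay":0,"az":0,"jaw":-1},{"x":-0.06,"y":0.28,"z":-0.38,"ax":0,"ay":0,"az":0,"jaw":-1},{"x":-0.1,"y":0.47,"z":-0.38,"ax":0,"ay":0,"az":0,"jaw":-1},{"x":-0.14,"y":0.65,"z":-0.38,"ax":0,"ay":0,"az":0,"jaw":-1},{"x":-0.16,"y":0.76,"z":-0.38,"ax":0,"ay":0,"az":0,"jaw":-1},{"x":-0.167,"y":0.787,"z":-0.34,"ax":0,"ay":0,"az":0,"jaw":-1},{"x":-0.167,"y":0.787,"z":-0.22,"ax":0,"ay":0,"az":0,"jaw":-1},{"x":-0.167,"y":0.787,"z":-0.143,"ax":0,"ay":0,"az":0,"jaw":-1}])

```text
time: 19.3
tool_pos: [632.7, -17.1, 4.3]
tcp_rot: [-3.139, -0.001, 1.695]
contact_force: [0.3, -0.1, -0.1]
grip_width: 35.6
finger_force: 30.0
```

Request:
send_rows(rows=[{"x":0,"y":0,"z":0.04,"ax":0,"ay":0,"az":0,"jaw":-1},{"x":0,"y":0,"z":0.07,"ax":0,"ay":0,"az":0,"jaw":-1},{"x":0,"y":0,"z":0.085,"ax":0,"ay":0,"az":0,"jaw":-1},{"x":0,"y":0,"z":0.093,"ax":0,"ay":0,"az":0,"jaw":-1},{"x":0,"y":0,"z":0.096,"ax":0,"ay":0,"az":0,"jaw":-1},{"x":0,"y":0,"z":0.098,"ax":0,"ay":0,"az":0,"jaw":-1},{"x":0,"y":0,"z":0.099,"ax":0,"ay":0,"az":0,"jaw":-1},{"x":0,"y":0,"z":0.099,"ax":0,"ay":0,"az":0,"jaw":-1},{"x":0,"y":0,"z":0.099,"ax":0,"ay":0,"az":0,"jaw":-1},{"x":0,"y":0,"z":0.099,"ax":0,"ay":0,"az":0,"jaw":-1}])

```text
time: 20.55
tool_pos: [634.7, -17.4, -13.2]
tcp_rot: [3.141, 0.0, 1.695]
contact_force: [-0.6, -0.9, 4.3]
grip_width: 35.5
finger_force: 30.0
```

```bash
python3 -c "
from h import *
go((634.5,-17.4,-13.4,1.697))"
```

```text
t 20.6 p [634.7 -17.4 -13.2] yaw 1.695 roll 3.1412 pitch 0.0002 F [-0.6 -0.9  4.3] w 35.5 ff 30.0
[ 0.    -0.001  0.001] az -0.002
```

Contact is made, with Fz 4.3 N. Release and rise.

Request:
send_rows(rows=[{"x":0,"y":0,"z":0,"ax":0,"ay":0,"az":0,"jaw":0.6},{"x":0,"y":0,"z":0,"ax":0,"ay":0,"az":0,"jaw":0.6},{"x":0,"y":0,"z":0,"ax":0,"ay":0,"az":0,"jaw":1},{"x":0,"y":0,"z":-0.05,"ax":0,"ay":0,"az":0,"jaw":1},{"x":0,"y":0,"z":-0.15,"ax":0,"ay":0,"az":0,"jaw":1},{"x":0,"y":0,"z":-0.3,"ax":0,"ay":0,"az":0,"jaw":1},{"x":0,"y":0,"z":-0.45,"ax":0,"ay":0,"az":0,"jaw":1},{"x":0,"y":0,"z":-0.48,"ax":0,"ay":0,"az":0,"jaw":1},{"x":0,"y":0,"z":-0.48,"ax":0,"ay":0,"az":0,"jaw":1},{"x":0,"y":0,"z":-0.48,"ax":0,"ay":0,"az":0,"jaw":1}])

```text
time: 21.8
tool_pos: [633.6, -17.2, 81.0]
tcp_rot: [-3.139, -0.001, 1.695]
contact_force: [0.5, -0.1, 0.6]
grip_width: 91.7
finger_force: 0.0
```

```bash
python3 -c "
from h import *
wtop((634.5,-17.4),40)
go((416,168.5,82,1.697),(416,168.5,-6,1.697))"
```

```text
wrist top z 49.1 ctr [636.  -17.5] dia 35.5 base 4.5
t 21.9 p [633.7 -17.2  81.1] yaw 1.695 roll -3.1392 pitch -0.0006 F [ 0.1  0.4 -0.6] w 91.6 ff 0.0
[ 1.056 -0.965 -0.005] az -0.002
[ 1.056 -0.965  0.435] az -0.002
```

Request:
send_rows(rows=[{"x":0.1,"y":-0.1,"z":0,"ax":0,"ay":0,"az":0,"jaw":1},{"x":0.26,"y":-0.24,"z":0,"ax":0,"ay":0,"az":0,"jaw":1},{"x":0.42,"y":-0.39,"z":0,"ax":0,"ay":0,"az":0,"jaw":1},{"x":0.58,"y":-0.54,"z":0,"ax":0,"ay":0,"az":0,"jaw":1},{"x":0.74,"y":-0.69,"z":0,"ax":0,"ay":0,"az":0,"jaw":1},{"x":0.88,"y":-0.82,"z":0,"ax":0,"ay":0,"az":0,"jaw":1},{"x":0.97,"y":-0.92,"z":0,"ax":0,"ay":0,"az":0,"jaw":1},{"x":1,"y":-0.965,"z":0,"ax":0,"ay":0,"az":0,"jaw":1},{"x":1,"y":-0.965,"z":0,"ax":0,"ay":0,"az":0,"jaw":1},{"x":1,"y":-0.965,"z":0,"ax":0,"ay":0,"az":0,"jaw":1}])

```text
time: 23.1
tool_pos: [419.2, 156.8, 82.4]
tcp_rot: [3.141, 0.0, 1.694]
contact_force: [-0.6, 0.5, 0.1]
grip_width: 91.8
finger_force: 0.0
```

```bash
python3 -c "
from h import *
wtop((416,168.5),45)
go((416,168.5,-6,1.697))"
```

```text
wrist top z 62.1 ctr [415.7 168.6] dia 39.5 base -1.4
t 23.1 p [419.2 156.8  82.4] yaw 1.694 roll 3.1411 pitch 0.0002 F [-0.3 -0.4  0.1] w 91.9 ff 0.0
[ 0.06  -0.009  0.442] az -0.003
```

Request:
send_rows(rows=[{"x":0.06,"y":-0.009,"z":0.05,"ax":0,"ay":0,"az":0,"jaw":1},{"x":0.06,"y":-0.009,"z":0.18,"ax":0,"ay":0,"az":0,"jaw":1},{"x":0.06,"y":-0.009,"z":0.32,"ax":0,"ay":0,"az":0,"jaw":1},{"x":0.06,"y":-0.009,"z":0.41,"ax":0,"ay":0,"az":0,"jaw":1},{"x":0.06,"y":-0.009,"z":0.442,"ax":0,"ay":0,"az":0,"jaw":1},{"x":0.06,"y":-0.009,"z":0.442,"ax":0,"ay":0,"az":0,"jaw":0.5},{"x":0.06,"y":-0.009,"z":0.442,"ax":0,"ay":0,"az":0,"jaw":0},{"x":0.06,"y":-0.009,"z":0.442,"ax":0,"ay":0,"az":0,"jaw":-1},{"x":0.06,"y":-0.009,"z":0.442,"ax":0,"ay":0,"az":0,"jaw":-1},{"x":0.06,"y":-0.009,"z":0.442,"ax":0,"ay":0,"az":0,"jaw":-1}])

```text
time: 24.4
tool_pos: [415.1, 169.0, -5.7]
tcp_rot: [3.141, 0.0, 1.695]
contact_force: [-0.0, -0.9, 0.6]
grip_width: 46.4
finger_force: 0.0
```

Request:
send_rows(rows=[{"x":0,"y":0,"z":0,"ax":0,"ay":0,"az":0,"jaw":-1},{"x":0,"y":0,"z":0,"ax":0,"ay":0,"az":0,"jaw":-1},{"x":0,"y":0,"z":0,"ax":0,"ay":0,"az":0,"jaw":-1},{"x":0,"y":0,"z":0,"ax":0,"ay":0,"az":0,"jaw":-1},{"x":0,"y":0,"z":0,"ax":0,"ay":0,"az":0,"jaw":-1},{"x":0,"y":0,"z":0,"ax":0,"ay":0,"az":0,"jaw":-1},{"x":0,"y":0,"z":0,"ax":0,"ay":0,"az":0,"jaw":-1},{"x":0,"y":0,"z":0,"ax":0,"ay":0,"az":0,"jaw":-1},{"x":0,"y":0,"z":0,"ax":0,"ay":0,"az":0,"jaw":-1},{"x":0,"y":0,"z":0,"ax":0,"ay":0,"az":0,"jaw":-1}])

```text
time: 25.65
tool_pos: [415.0, 168.9, -5.8]
tcp_rot: [3.142, 0.0, 1.695]
contact_force: [-1.3, -0.3, 4.8]
grip_width: 39.7
finger_force: 30.0
```

```bash
python3 -c "
from h import *
go((613,151,80,1.697))"
```

```text
t 25.6 p [415.  168.9  -5.8] yaw 1.695 roll 3.1416 pitch 0.0001 F [-1.3 -0.3  4.8] w 39.7 ff 30.0
[-0.211  0.972 -0.429] az -0.002
```

Request:
send_rows(rows=[{"x":0,"y":0,"z":-0.1,"ax":0,"ay":0,"az":0,"jaw":-1},{"x":0,"y":0,"z":-0.25,"ax":0,"ay":0,"az":0,"jaw":-1},{"x":-0.02,"y":0.1,"z":-0.36,"ax":0,"ay":0,"az":0,"jaw":-1},{"x":-0.06,"y":0.28,"z":-0.4,"ax":0,"ay":0,"az":0,"jaw":-1},{"x":-0.1,"y":0.47,"z":-0.4,"ax":0,"ay":0,"az":0,"jaw":-1},{"x":-0.14,"y":0.66,"z":-0.4,"ax":0,"ay":0,"az":0,"jaw":-1},{"x":-0.18,"y":0.83,"z":-0.4,"ax":0,"ay":0,"az":0,"jaw":-1},{"x":-0.205,"y":0.94,"z":-0.38,"ax":0,"ay":0,"az":0,"jaw":-1},{"x":-0.211,"y":0.972,"z":-0.28,"ax":0,"ay":0,"az":0,"jaw":-1},{"x":-0.211,"y":0.972,"z":-0.143,"ax":0,"ay":0,"az":0,"jaw":-1}])

```text
time: 26.9
tool_pos: [612.6, 151.1, 20.7]
tcp_rot: [-3.141, 0.0, 1.694]
contact_force: [-0.2, 0.8, -2.3]
grip_width: 39.7
finger_force: 30.0
```

Request:
send_rows(rows=[{"x":0,"y":0,"z":0.02,"ax":0,"ay":0,"az":0,"jaw":-1},{"x":0,"y":0,"z":0.06,"ax":0,"ay":0,"az":0,"jaw":-1},{"x":0,"y":0,"z":0.082,"ax":0,"ay":0,"az":0,"jaw":-1},{"x":0,"y":0,"z":0.091,"ax":0,"ay":0,"az":0,"jaw":-1},{"x":0,"y":0,"z":0.095,"ax":0,"ay":0,"az":0,"jaw":-1},{"x":0,"y":0,"z":0.097,"ax":0,"ay":0,"az":0,"jaw":-1},{"x":0,"y":0,"z":0.098,"ax":0,"ay":0,"az":0,"jaw":-1},{"x":0,"y":0,"z":0.099,"ax":0,"ay":0,"az":0,"jaw":-1},{"x":0,"y":0,"z":0.099,"ax":0,"ay":0,"az":0,"jaw":-1},{"x":0,"y":0,"z":0.099,"ax":0,"ay":0,"az":0,"jaw":-1}])

```text
time: 28.15
tool_pos: [613.3, 151.1, 3.2]
tcp_rot: [3.141, 0.0, 1.695]
contact_force: [-2.4, -0.2, 2.1]
grip_width: 39.7
finger_force: 30.0
```

```bash
python3 -c "
from h import *
go((613,151,3,1.697))"
```

```text
t 28.1 p [613.3 151.1   3.2] yaw 1.695 roll 3.1412 pitch 0.0001 F [-2.4 -0.2  2.1] w 39.7 ff 30.0
[-0.    -0.001  0.001] az -0.002
```

Request:
send_rows(rows=[{"x":0,"y":0,"z":0,"ax":0,"ay":0,"az":0,"jaw":0.6},{"x":0,"y":0,"z":0,"ax":0,"ay":0,"az":0,"jaw":0.6},{"x":0,"y":0,"z":0,"ax":0,"ay":0,"az":0,"jaw":1},{"x":0,"y":0,"z":-0.05,"ax":0,"ay":0,"az":0,"jaw":1},{"x":0,"y":0,"z":-0.15,"ax":0,"ay":0,"az":0,"jaw":1},{"x":0,"y":0,"z":-0.3,"ax":0,"ay":0,"az":0,"jaw":1},{"x":0,"y":0,"z":-0.42,"ax":0,"ay":0,"az":0,"jaw":1},{"x":0,"y":0,"z":-0.45,"ax":0,"ay":0,"az":0,"jaw":1},{"x":0,"y":0,"z":-0.45,"ax":0,"ay":0,"az":0,"jaw":1},{"x":0,"y":0,"z":-0.45,"ax":0,"ay":0,"az":0,"jaw":1}])

```text
time: 29.4
tool_pos: [612.4, 151.0, 91.7]
tcp_rot: [-3.139, 0.0, 1.695]
contact_force: [0.3, 0.5, 0.7]
grip_width: 92.1
finger_force: 0.0
```

```bash
python3 -c "
from h import *
wtop((613,151),40)
go((358,304,82,1.697),(358,304,-27,1.697))"
```

```text
wrist top z 71.2 ctr [614.6 151.2] dia 39.4 base 4.7
t 29.4 p [612.4 151.   91.6] yaw 1.695 roll -3.1394 pitch 0.0001 F [-0.2 -0.2 -0.1] w 91.5 ff 0.0
[ 0.916 -1.168  0.048] az -0.002
[ 0.916 -1.168  0.593] az -0.002
```

Request:
send_rows(rows=[{"x":0.08,"y":-0.1,"z":0,"ax":0,"ay":0,"az":0,"jaw":1},{"x":0.22,"y":-0.27,"z":0,"ax":0,"ay":0,"az":0,"jaw":1},{"x":0.36,"y":-0.44,"z":0,"ax":0,"ay":0,"az":0,"jaw":1},{"x":0.5,"y":-0.61,"z":0,"ax":0,"ay":0,"az":0,"jaw":1},{"x":0.63,"y":-0.77,"z":0,"ax":0,"ay":0,"az":0,"jaw":1},{"x":0.74,"y":-0.9,"z":0,"ax":0,"ay":0,"az":0,"jaw":1},{"x":0.83,"y":-0.98,"z":0,"ax":0,"ay":0,"az":0,"jaw":1},{"x":0.85,"y":-1,"z":0,"ax":0,"ay":0,"az":0,"jaw":1},{"x":0.85,"y":-1,"z":0,"ax":0,"ay":0,"az":0,"jaw":1},{"x":0.85,"y":-1,"z":0,"ax":0,"ay":0,"az":0,"jaw":1}])

```text
time: 30.7
tool_pos: [394.4, 294.6, 92.7]
tcp_rot: [3.142, 0.0, 1.694]
contact_force: [0.3, -0.7, -0.6]
grip_width: 91.8
finger_force: 0.0
```

```bash
python3 -c "
from h import *
wtop((358,304),45)
go((358,304,-26,1.697))"
```

```text
wrist top z 29.3 ctr [357.6 304.8] dia 47.3 base -1.4
t 30.8 p [394.4 294.5  92.7] yaw 1.694 roll 3.1416 pitch 0.0002 F [ 0.1 -0.6 -0.1] w 91.7 ff 0.0
[ 0.069 -0.175  0.594] az -0.003
```

Request:
send_rows(rows=[{"x":0.04,"y":-0.1,"z":0,"ax":0,"ay":0,"az":0,"jaw":1},{"x":0.07,"y":-0.176,"z":0.05,"ax":0,"ay":0,"az":0,"jaw":1},{"x":0.07,"y":-0.176,"z":0.2,"ax":0,"ay":0,"az":0,"jaw":1},{"x":0.07,"y":-0.176,"z":0.36,"ax":0,"ay":0,"az":0,"jaw":1},{"x":0.07,"y":-0.176,"z":0.48,"ax":0,"ay":0,"az":0,"jaw":1},{"x":0.07,"y":-0.176,"z":0.55,"ax":0,"ay":0,"az":0,"jaw":1},{"x":0.07,"y":-0.176,"z":0.58,"ax":0,"ay":0,"az":0,"jaw":1},{"x":0.07,"y":-0.176,"z":0.588,"ax":0,"ay":0,"az":0,"jaw":1},{"x":0.07,"y":-0.176,"z":0.588,"ax":0,"ay":0,"az":0,"jaw":0.5},{"x":0.07,"y":-0.176,"z":0.588,"ax":0,"ay":0,"az":0,"jaw":0.5}])

```text
time: 32.0
tool_pos: [357.4, 304.9, -24.2]
tcp_rot: [3.14, -0.0, 1.695]
contact_force: [0.4, 0.6, -0.3]
grip_width: 76.3
finger_force: 0.0
```

Request:
send_rows(rows=[{"x":0,"y":0,"z":0,"ax":0,"ay":0,"az":0,"jaw":-1},{"x":0,"y":0,"z":0,"ax":0,"ay":0,"az":0,"jaw":-1},{"x":0,"y":0,"z":0,"ax":0,"ay":0,"az":0,"jaw":-1},{"x":0,"y":0,"z":0,"ax":0,"ay":0,"az":0,"jaw":-1},{"x":0,"y":0,"z":0,"ax":0,"ay":0,"az":0,"jaw":-1},{"x":0,"y":0,"z":0,"ax":0,"ay":0,"az":0,"jaw":-1},{"x":0,"y":0,"z":0,"ax":0,"ay":0,"az":0,"jaw":-1},{"x":0,"y":0,"z":0,"ax":0,"ay":0,"az":0,"jaw":-1},{"x":0,"y":0,"z":0,"ax":0,"ay":0,"az":0,"jaw":-1},{"x":0,"y":0,"z":0,"ax":0,"ay":0,"az":0,"jaw":-1}])

```text
time: 33.25
tool_pos: [357.0, 304.6, -24.7]
tcp_rot: [3.142, 0.0, 1.695]
contact_force: [-0.1, -1.0, 3.6]
grip_width: 47.3
finger_force: 30.0
```

```bash
python3 -c "
from h import *
go((645,-101.8,-16,1.697))"
```

```text
t 33.2 p [357.  304.6 -24.7] yaw 1.695 roll 3.1416 pitch 0.0001 F [-0.1 -1.   3.6] w 47.3 ff 30.0
[-2.194  1.178 -0.043] az -0.002
```

Request:
send_rows(rows=[{"x":0,"y":0,"z":-0.12,"ax":0,"ay":0,"az":0,"jaw":-1},{"x":0,"y":0,"z":-0.3,"ax":0,"ay":0,"az":0,"jaw":-1},{"x":-0.08,"y":0.04,"z":-0.48,"ax":0,"ay":0,"az":0,"jaw":-1},{"x":-0.2,"y":0.11,"z":-0.58,"ax":0,"ay":0,"az":0,"jaw":-1},{"x":-0.35,"y":0.19,"z":-0.6,"ax":0,"ay":0,"az":0,"jaw":-1},{"x":-0.5,"y":0.27,"z":-0.6,"ax":0,"ay":0,"az":0,"jaw":-1},{"x":-0.65,"y":0.35,"z":-0.6,"ax":0,"ay":0,"az":0,"jaw":-1},{"x":-0.8,"y":0.43,"z":-0.6,"ax":0,"ay":0,"az":0,"jaw":-1},{"x":-0.92,"y":0.49,"z":-0.6,"ax":0,"ay":0,"az":0,"jaw":-1},{"x":-1,"y":0.54,"z":-0.6,"ax":0,"ay":0,"az":0,"jaw":-1}])

```text
time: 34.5
tool_pos: [489.3, 118.5, 94.9]
tcp_rot: [-3.141, 0.0, 1.694]
contact_force: [0.3, 1.1, -0.2]
grip_width: 47.3
finger_force: 30.0
```

Request:
send_rows(rows=[{"x":-0.12,"y":0.06,"z":0,"ax":0,"ay":0,"az":0,"jaw":-1},{"x":-0.26,"y":0.14,"z":0,"ax":0,"ay":0,"az":0,"jaw":-1},{"x":-0.42,"y":0.22,"z":0,"ax":0,"ay":0,"az":0,"jaw":-1},{"x":-0.58,"y":0.31,"z":0,"ax":0,"ay":0,"az":0,"jaw":-1},{"x":-0.74,"y":0.4,"z":0,"ax":0,"ay":0,"az":0,"jaw":-1},{"x":-0.86,"y":0.46,"z":0,"ax":0,"ay":0,"az":0,"jaw":-1},{"x":-0.95,"y":0.51,"z":0,"ax":0,"ay":0,"az":0,"jaw":-1},{"x":-1,"y":0.54,"z":0,"ax":0,"ay":0,"az":0,"jaw":-1},{"x":-1,"y":0.54,"z":0,"ax":0,"ay":0,"az":0,"jaw":-1},{"x":-1,"y":0.54,"z":0,"ax":0,"ay":0,"az":0,"jaw":-1}])

```text
time: 35.75
tool_pos: [620.3, -64.8, 95.2]
tcp_rot: [-3.141, -0.0, 1.695]
contact_force: [-0.6, -0.5, -0.4]
grip_width: 47.5
finger_force: 30.0
```

```bash
python3 -c "
from h import *
go((645,-101.8,-16,1.697))"
```

```text
t 35.8 p [620.3 -64.8  95.2] yaw 1.695 roll -3.1409 pitch -0.0004 F [-0.6 -0.5 -0.4] w 47.5 ff 30.0
[-0.199  0.1    0.556] az -0.002
```

Request:
send_rows(rows=[{"x":-0.1,"y":0.05,"z":0,"ax":0,"ay":0,"az":0,"jaw":-1},{"x":-0.18,"y":0.09,"z":0.02,"ax":0,"ay":0,"az":0,"jaw":-1},{"x":-0.199,"y":0.099,"z":0.1,"ax":0,"ay":0,"az":0,"jaw":-1},{"x":-0.199,"y":0.099,"z":0.22,"ax":0,"ay":0,"az":0,"jaw":-1},{"x":-0.199,"y":0.099,"z":0.35,"ax":0,"ay":0,"az":0,"jaw":-1},{"x":-0.199,"y":0.099,"z":0.45,"ax":0,"ay":0,"az":0,"jaw":-1},{"x":-0.199,"y":0.099,"z":0.51,"ax":0,"ay":0,"az":0,"jaw":-1},{"x":-0.199,"y":0.099,"z":0.535,"ax":0,"ay":0,"az":0,"jaw":-1},{"x":-0.199,"y":0.099,"z":0.544,"ax":0,"ay":0,"az":0,"jaw":-1},{"x":-0.199,"y":0.099,"z":0.546,"ax":0,"ay":0,"az":0,"jaw":-1}])

```text
time: 37.0
tool_pos: [645.7, -102.7, -13.3]
tcp_rot: [3.141, 0.001, 1.695]
contact_force: [-1.1, -0.4, -1.1]
grip_width: 47.5
finger_force: 30.0
```

Request:
send_rows(rows=[{"x":0,"y":0,"z":0.002,"ax":0,"ay":0,"az":0,"jaw":-1},{"x":0,"y":0,"z":0.004,"ax":0,"ay":0,"az":0,"jaw":-1},{"x":0,"y":0,"z":0.006,"ax":0,"ay":0,"az":0,"jaw":-1},{"x":0,"y":0,"z":0.008,"ax":0,"ay":0,"az":0,"jaw":-1},{"x":0,"y":0,"z":0.009,"ax":0,"ay":0,"az":0,"jaw":-1},{"x":0,"y":0,"z":0.01,"ax":0,"ay":0,"az":0,"jaw":-1},{"x":0,"y":0,"z":0.01,"ax":0,"ay":0,"az":0,"jaw":-1},{"x":0,"y":0,"z":0.01,"ax":0,"ay":0,"az":0,"jaw":-1},{"x":0,"y":0,"z":0.01,"ax":0,"ay":0,"az":0,"jaw":-1},{"x":0,"y":0,"z":0.01,"ax":0,"ay":0,"az":0,"jaw":-1}])

```text
time: 38.25
tool_pos: [645.3, -102.7, -15.6]
tcp_rot: [3.142, 0.0, 1.695]
contact_force: [-1.5, -0.1, 4.6]
grip_width: 47.4
finger_force: 30.0
```

```bash
python3 -c "
from h import *
go((645,-101.8,-16,1.697))"
```

```text
t 38.2 p [ 645.3 -102.7  -15.6] yaw 1.695 roll 3.1415 pitch 0.0002 F [-1.5 -0.1  4.6] w 47.4 ff 30.0
[ 0.005 -0.001  0.002] az -0.002
```

The lens is touching the seat. Release, rise, and back away toward the robot for the final check.

Request:
send_rows(rows=[{"x":0,"y":0,"z":0,"ax":0,"ay":0,"az":0,"jaw":0.6},{"x":0,"y":0,"z":0,"ax":0,"ay":0,"az":0,"jaw":0.6},{"x":0,"y":0,"z":0,"ax":0,"ay":0,"az":0,"jaw":1},{"x":0,"y":0,"z":-0.05,"ax":0,"ay":0,"az":0,"jaw":1},{"x":0,"y":0,"z":-0.15,"ax":0,"ay":0,"az":0,"jaw":1},{"x":0,"y":0,"z":-0.3,"ax":0,"ay":0,"az":0,"jaw":1},{"x":0,"y":0,"z":-0.45,"ax":0,"ay":0,"az":0,"jaw":1},{"x":0,"y":0,"z":-0.6,"ax":0,"ay":0,"az":0,"jaw":1},{"x":0,"y":0,"z":-0.7,"ax":0,"ay":0,"az":0,"jaw":1},{"x":0,"y":0,"z":-0.7,"ax":0,"ay":0,"az":0,"jaw":1}])

```text
time: 39.5
tool_pos: [646.5, -103.0, 126.6]
tcp_rot: [3.137, 0.002, 1.695]
contact_force: [0.0, 0.7, 0.4]
grip_width: 91.7
finger_force: 0.0
```

Request:
send_rows(rows=[{"x":-0.05,"y":-0.12,"z":0,"ax":0,"ay":0,"az":0,"jaw":1},{"x":-0.15,"y":-0.3,"z":0,"ax":0,"ay":0,"az":0,"jaw":1},{"x":-0.25,"y":-0.45,"z":0,"ax":0,"ay":0,"az":0,"jaw":1},{"x":-0.4,"y":-0.6,"z":0,"ax":0,"ay":0,"az":0,"jaw":1},{"x":-0.55,"y":-0.75,"z":0,"ax":0,"ay":0,"az":0,"jaw":1},{"x":-0.7,"y":-0.87,"z":0,"ax":0,"ay":0,"az":0,"jaw":1},{"x":-0.82,"y":-0.94,"z":0,"ax":0,"ay":0,"az":0,"jaw":1},{"x":-0.9,"y":-0.97,"z":0,"ax":0,"ay":0,"az":0,"jaw":1},{"x":-0.9,"y":-0.97,"z":0,"ax":0,"ay":0,"az":0,"jaw":1},{"x":-0.9,"y":-0.97,"z":0,"ax":0,"ay":0,"az":0,"jaw":1}])

```text
time: 40.75
tool_pos: [475.4, -304.3, 123.7]
tcp_rot: [-3.141, -0.001, 1.695]
contact_force: [-0.5, -0.6, 0.3]
grip_width: 91.6
finger_force: 0.0
```

```bash
python3 - <<'E'
from h import *
go()
S=[(613,151),(623.6,67),(634.5,-17.4),(645,-101.8)]
for n in("top","scene"):
    p,d=bot.capture(n);w=cloud(n,d).reshape(-1,3)
    for s in S:
        q=w[(np.hypot(*(w[:,:2]-s).T)<40)&(w[:,2]<90)];zt=np.percentile(q[:,2],98);t=q[q[:,2]>zt-4]
        c,r=cv2.minEnclosingCircle(t[:,:2].astype(np.float32));print(n,s,"top %.1f"%zt,np.round(c,1),"dia %.1f"%(2*r))
cv2.imwrite("pics/s5.png",p[:,:,::-1])
E
```

```text
t 40.8 p [ 475.4 -304.3  123.7] yaw 1.695 roll -3.1413 pitch -0.0008 F [-0.5 -0.6  0.3] w 91.6 ff 0.0
top (613, 151) top 73.9 [612.8 150.2] dia 38.7
top (623.6, 67) top 63.7 [622.5  66. ] dia 55.0
top (634.5, -17.4) top 51.8 [634.9 -18.1] dia 34.8
top (645, -101.8) top 41.4 [ 645.4 -102.5] dia 45.7
scene (613, 151) top 71.7 [614.1 151.7] dia 39.4
scene (623.6, 67) top 61.5 [624.7  68.2] dia 55.4
scene (634.5, -17.4) top 49.4 [635.2 -16.4] dia 35.0
scene (645, -101.8) top 39.4 [ 646.2 -101.1] dia 45.2
```

View pics/s5.png

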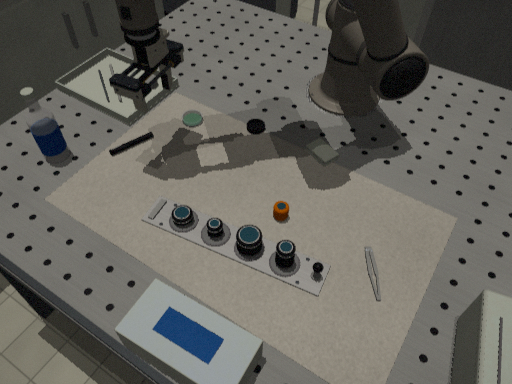

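The four lenses stand upright and centred on their seats: (285,254) lens_62 next to the post at (318,268), then (249,240), (215,227) and (182,216). The dish at (192,118) and the orange decoy have not moved.

```bash
python3 -c "
from plant import bot
print(bot.close_job())"
```

```text
the job is handed in; nothing more can be done
None
```

The job is handed in at about 41 s: the four lenses stand upright within about 2 mm of their seat centres, running 62, 51, 40, 29 mm from the knobbed post, and the glass dish was not moved.

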